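# Dress two key-machine arbors

### The arm

A 6-joint arm with a two-finger parallel gripper is mounted at the origin on the work surface. World frame = base frame: x ahead of the robot, y to its left, z up, the work surface at z = 0. Lengths are in mm, angles in degrees, forces in N, time in s.
With the tool pointing down it reaches from about 275 to 825 mm from the base axis. Payload 5.2 kg.
Tool frame: the origin (TCP) lies at the very end of the fingers, on their centre line; the grasp point (between the pads) lies 19 mm behind it; z points along the fingers, y is the line along which they close (so a half turn about z gives the same grasp; the last joint's range is limited). The gripper opens to 93 mm and grips with 3 to 60 N. Pads are 15 mm wide; open, the fingers measure 128 mm over their backs; the gripper's body (75 mm by 188 mm) begins 65 mm behind the grasp point.
Start: joints at [-80.203, 14.817, 87.949, -0, 77.235, -11.62], TCP at [200.856, -512.017, 218.653] pointing down, gripper open.
Joint ranges: [-179.93, 179.93], [-52.35, 119.4], [10.71, 147.94], [-69.91, 249.91], [12.55, 155.21], [-178.61, 178.61]. Speed limits (degrees/s): [147.25, 147.25, 180, 180, 180, 180].

### API

Orientations are given as a 3x3 rotation matrix whose columns are the frame's x, y, z axes.
In Python, from rig import manip gives the robot as it stands. The module is installed in compiled form; this text tells all that it offers.
- The arm moves only by the tool move_arm, never from a script. Its arguments are lists of equal length, an entry for each row: "travel": the shift along the tool's x, y, z in m, a list of three; "rotation": the turn, a rotation vector about the tool's x, y, z in degrees, a list of three. In form: {"travel": [[tx, ty, tz], ...], "rotation": [[rx, ry, rz], ...]}. A call has 1 to 10 rows; each row is the pose to reach, as a shift and turn from the pose commanded when the call began, along the tool's axes at that moment; what a row does not reach only later rows make up. A row lasts 1/10 s, in which the tool goes at most 50 mm and 8.59 degrees, less where a joint would pass 70% of its speed; a pose out of reach is approached as far as the arm can. A call with a gripper value outside its range is refused whole. "claw" is the finger opening in m, from 0 to 0.093, set as the call begins (left out, the last holds). The fingers move at their own pace and stop on an object; "force" is the grip in N (left out, the last holds). Time passes only in rows, so rows that repeat a pose let the fingers close. It gives the time, the measured TCP pose, the force, the opening and the grip force at its end, in the units of the state.
- manip.observe(): the state, without advancing time (a new reading comes with each control period).
- manip.get_image(name): name is "side" or "top" or "wrist"; returns a dict with "img" (400x640x3 uint8, blue, green, red), "depth" (400x640 float32, mm along the optical axis (not along the pixel's ray), 0 where there is no reading), "fx", "fy", "cx", "cy" (pixels), "cam_to_world" (4x4, takes a point from camera to world coordinates); the wrist camera has in their place "mount" (4x4, takes a point from camera to tool coordinates, whose origin is the TCP and whose axes are the flange's). Camera axes: x right, y up, looking along -z (the intrinsics and any distortion apply to the point x, -y, -z); pixel columns grow to the right and rows downward; lengths in mm; the calibration is good to about 2 mm. A picture is of the moment at which its call begins: read the wrist's pose just before it.
- manip.hand_in(): hands the job in; it is judged then, once.
Trained networks look in the newest picture that a camera, given by its name, has taken for a name from the list of things; names that differ only in an ending like _2 or _b are one class to them, and where a whole thing is asked for, a point or a joint stands for the part that bears it (a point fixed in the world has none). Each returns a list of dicts, best first, with "score" (0 to 1); they miss things now and then, are a little off and sometimes report something else, mostly with a low value. They report only what shows in the picture. A call takes as long as a camera call. They do not tell look-alikes from the thing itself.
- manip.outline_of(camera, target): "mask" (400x640 bool, what is visible of it) and "centre" ([column, row] in pixels, amid what is visible of it).
The state is a dict: "t": time; "joint_positions": joint angles; "joint_vel": joint speeds; "tau": joint torques, N m; "position": TCP position; "ee_rot": TCP orientation; "force": force on the tool from outside, world axes, zero at the start; "torque": the same for the moment, N m; "opening": opening from 0.0 (shut) to 1.0 (fully open); "gripper_force": force on a finger pad.
Only numpy, scipy, OpenCV 4.12 (cv2) and the standard library are available. Lean on these libraries where they do the work, as an engineer would, in place of code of your own. Each camera call takes 0.05 s, during which the arm holds its last target. There are 200 camera calls.

### The job

Dress the two arbors for the key machines. On the blue arbor thread first the aluminium spacer, then the steel cutter wheel, then the blue collar on top; on the red arbor first the brown deburring wheel, then the red collar. Lower each part fully home by hand rather than dropping it, leave everything stacked flat and let go, and leave the padlock and the jar standing where they are.

Things in the scene. Friction and masses are not known exactly. Their poses are not given: they have to be found in the camera images.
- blue_arbor: Blue-based arbor fixed to the table (mm): round blue base 72 dia., 18 high; steel shoulder 30 dia., its flat top, 24 above the table, is the first part's seat; on it an upright steel spindle 12 dia., straight to 70 above the table, then a nose tapering to 4 dia. at 84 above it. Origin: centre of the base's underside, z up the spindle axis. Yaw does not matter.
- red_arbor: Red-based, shorter arbor fixed to the table (mm): round red base 72 dia., 18 high; steel shoulder 30 dia., its flat top, 24 above the table, is the first part's seat; on it an upright steel spindle 12 dia., straight to 54 above the table, then a nose tapering to 4 dia. at 68 above it. Origin: centre of the base's underside, z up the spindle axis. Yaw does not matter.
- spacer: Plain aluminium ring, the narrowest part: 34 mm outside diameter, 17 mm bore, 20 mm high, about 50 g. Origin: centre of its underside, z axis along the bore. It starts lying flat on the table, bore upright.
- cutter: Grey steel cutter wheel with fine dark teeth round its rim: 56 mm outside diameter, 17 mm bore, 12 mm high, about 170 g; the teeth do not snag. Origin: centre of its underside, z axis along the bore. It starts lying flat on the table, bore upright.
- wheel: Brown abrasive deburring wheel, smooth rim: 56 mm outside diameter, 17 mm bore, 16 mm high, about 90 g. Origin: centre of its underside, z axis along the bore. It starts lying flat on the table, bore upright.
- blue_collar: Blue plastic clamp collar, ribbed: 38 mm outside diameter, 17 mm bore right through, 22 mm high, about 45 g. It slides on freely (no thread); the spindle nose shows through its top when home. Origin: centre of its underside, z axis along the bore. It starts lying flat on the table, bore upright.
- red_collar: Red plastic clamp collar, same shape as the blue one: 38 mm outside diameter, 17 mm bore right through, 22 mm high, about 45 g, slides on freely (no thread). Origin: centre of its underside, z axis along the bore. It starts lying flat on the table, bore upright.
- padlock: Brass padlock lying flat, to be left alone: body 44 x 50 mm, 22 mm high, steel shackle reaching 54 mm from the origin along its x axis. Origin: centre of the body's underside.
- jar: Glass jar with a yellow cap, to be left alone: 54 mm diameter, 62 mm high. Origin: centre of its underside.
Things that resemble listed ones, but are neither listed nor needed, are in the scene too. There is more than one size of the wheel; the job needs the largest.

How it is judged (in metres and radians):
At the end, for the whole second after the job is handed in: Blue arbor: spacer, cutter, blue collar with undersides 24, 44, 56 mm above the arbor's underside; red arbor: deburring wheel 24, red collar 40 mm; each within 3 mm of that height, 6 mm of the axis, tilt under 0.12 rad, at rest (under 0.02 m/s), released (horizontal distance between each of spacer, cutter, blue_collar and blue_arbor below 0.006 m and z of spacer in the frame of blue_arbor between 0.021 and 0.027 m and angle between each of spacer, cutter, blue_collar, wheel, red_collar's own z axis and vertical below 0.12 rad and linear speed of each of spacer, cutter, blue_collar, wheel, red_collar below 0.02 m/s and z of cutter in the frame of blue_arbor between 0.041 and 0.047 m and z of blue_collar in the frame of blue_arbor between 0.053 and 0.059 m and horizontal distance between each of wheel, red_collar and red_arbor below 0.006 m and z of wheel in the frame of red_arbor between 0.021 and 0.027 m and z of red_collar in the frame of red_arbor between 0.037 and 0.043 m); the robot touches nothing.
It fails at once if a part is dropped (falls free of the fingers faster than 0.6 m/s, a fall of about 18 mm) ((linear speed of spacer above 0.6 m/s and contact force between spacer and the fingers below 0.05 N) or (linear speed of cutter above 0.6 m/s and contact force between cutter and the fingers below 0.05 N) or (linear speed of blue_collar above 0.6 m/s and contact force between blue_collar and the fingers below 0.05 N) or (linear speed of wheel above 0.6 m/s and contact force between wheel and the fingers below 0.05 N) or (linear speed of red_collar above 0.6 m/s and contact force between red_collar and the fingers below 0.05 N)).
It fails at once if the padlock is shifted by more than 30 mm or tipped over (distance of padlock from where it was at the start of the episode above 0.03 m or angle between padlock's own z axis and vertical above 0.5 rad).
It fails at once if the jar is shifted by more than 30 mm or tipped over (distance of jar from where it was at the start of the episode above 0.03 m or angle between jar's own z axis and vertical above 0.5 rad).
It also fails if it takes over 115 s, if anything falls off the work surface, if the arm or the gripper's body presses on something with over 40 N, if the wrist force passes 120 N, or if a joint passes its speed limit or range.

## Working session

There is one attempt and no reset: what is moved stays moved. The work goes in short steps, Python scripts to look and compute and a tool call to move; the robot and the scene stay as the last step left them, time stands still between calls to the robot, and variables do not carry over. Pictures are saved under pics/ and viewed, at most 14 in all, crops included, and the job is handed in when it is done.

Besides the shell and the picture viewer there is one more tool, called after ">>>" as name(argument=value, ...) on one line, values as JSON. move_arm: Moves the arm, as the interface text tells. Its arguments: {"type":"object","properties":{"travel":{"type":"array"},"rotation":{"type":"array"},"claw":{"type":"number"},"force":{"type":"number"}},"required":["travel","rotation"]}

```bash
mkdir -p pics
cat > h.py <<'E'
import numpy as np, cv2
from rig import manip
def cloud(d):
    v,u=np.mgrid[0:400,0:640]; z=d["depth"]
    p=np.stack([(u-d["cx"])/d["fx"]*z, -(v-d["cy"])/d["fy"]*z, -z, np.ones_like(z)],-1)
    M=d["cam_to_world"] if "cam_to_world" in d else d["M"]
    return (p@np.array(M).T)[...,:3]
E
python3 - <<'E'
from h import *
s=manip.observe(); print(s["t"],s["position"],s["ee_rot"],s["force"])
d=manip.get_image("top"); cv2.imwrite("pics/top.png",d["img"]); P=cloud(d)
print({k:d[k] for k in d if k not in("img","depth")})
for n in "blue_arbor red_arbor spacer cutter wheel blue_collar red_collar padlock jar".split():
    for o in manip.outline_of("top",n)[:4]:
        m=o["mask"]&(d["depth"]>0); q=P[m]; 
        zt=np.percentile(q[:,2],90); t=q[q[:,2]>zt-5]
        print(n,round(o["score"],2),np.round(o["centre"]),m.sum(),"med",np.round(np.median(q,0)),"z90",round(zt),"topmid",np.round((t.min(0)+t.max(0))/2),"ext",np.round(np.ptp(t,axis=0)))
d=manip.get_image("side"); cv2.imwrite("pics/side.png",d["img"])
E
```

```text
0.0 [ 200.7736088  -511.46984081  217.82328339] [[ 9.30942845e-01  3.65164802e-01 -2.93450630e-04]
 [ 3.65164732e-01 -9.30941251e-01  1.76234407e-03]
 [ 3.70360724e-04 -1.74779942e-03 -9.99998404e-01]] [ 0.55675453  0.94525515 -0.08785365]
{'fx': 393.2377936062866, 'fy': 393.2377936062866, 'cx': 317.3059590764253, 'cy': 196.9161254325183, 'cam_to_world': array([[-6.81229634e-03,  9.91448582e-01, -1.30319996e-01,
         3.67035451e+02],
       [-9.99115599e-01, -1.21559119e-02, -4.02523809e-02,
        -1.64645413e+01],
       [-4.14923243e-02,  1.29930530e-01,  9.90654554e-01,
         9.41784674e+02],
       [ 0.00000000e+00,  0.00000000e+00,  0.00000000e+00,
         1.00000000e+00]])}
blue_arbor 0.94 [390. 206.] 767 med [ 467. -149.   18.] z90 24 topmid [ 468. -153.   53.] ext [64. 63. 67.]
blue_arbor 0.59 [195. 221.] 370 med [437. 316.  16.] z90 19 topmid [436. 318.  17.] ext [50. 52.  7.]
red_arbor 0.82 [459. 222.] 775 med [ 424. -308.   19.] z90 25 topmid [ 425. -312.   44.] ext [67. 66. 50.]
spacer 0.51 [288. 157.] 156 med [588.  81.  19.] z90 22 topmid [588.  80.  21.] ext 
[... 206 characters left out ...]
.]
wheel 0.66 [194. 219.] 437 med [435. 317.  16.] z90 19 topmid [435. 319.  17.] ext [53. 54.  7.]
wheel 0.66 [208. 258.] 193 med [347. 286.  11.] z90 13 topmid [346. 285.  12.] ext [35. 37.  8.]
blue_collar 0.56 [252. 219.] 178 med [435. 164.  22.] z90 24 topmid [434. 165.  23.] ext [36. 36.  7.]
red_collar 0.78 [435. 157.] 198 med [ 592. -263.   21.] z90 24 topmid [ 594. -265.   23.] ext [35. 35.  7.]
padlock 0.71 [221. 161.] 508 med [583. 260.  21.] z90 24 topmid [580. 264.  23.] ext [57. 56.  7.]
padlock 0.46 [334. 205.] 451 med [464. -18.  62.] z90 64 topmid [466. -17.  63.] ext [46. 47.  8.]
jar 0.88 [335. 204.] 419 med [464. -16.  62.] z90 64 topmid [466. -17.  63.] ext [46. 47.  8.]
```

Run:
```python
import cv2
a=cv2.imread("pics/top.png")
cv2.imwrite("pics/topc.png",cv2.resize(a[110:310,150:500],(800,457),interpolation=cv2.INTER_CUBIC))
```

```text
(no output)
```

View pics/topc.png

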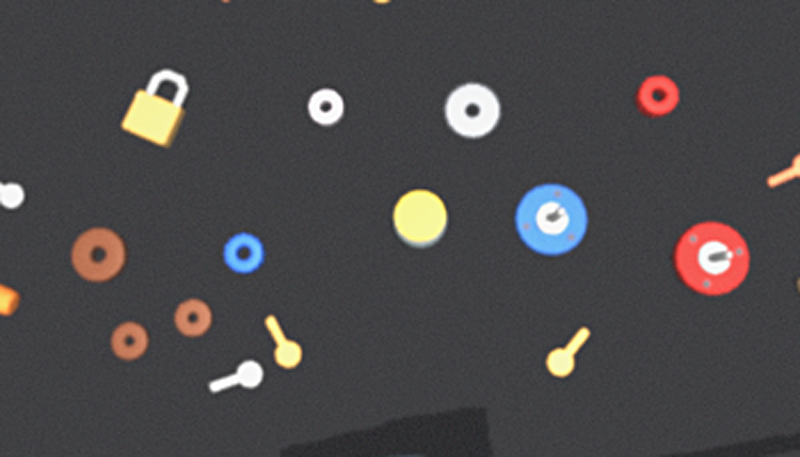

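View pics/side.png

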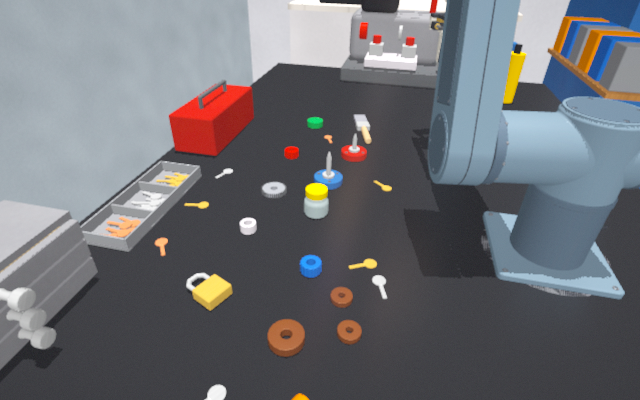

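The pictures show one large brown wheel at px (194,220), 54 mm across and 16 high. The two small wheels at (231,246) and (208,258) are decoys. Only one spacer (288,157), one cutter (354,155), one blue collar (252,219) and one red collar (435,157) lie near the arbors. The blue arbor is at (390,206) and the red at (459,222). The green cap in the side view is not red. First I'll square the tool over the blue arbor.

>>> move_arm(travel=[[0.38, -0.24, 0], [0.38, -0.24, 0], [0.38, -0.24, 0], [0.38, -0.24, 0], [0.38, -0.24, 0], [0.38, -0.24, 0], [0.38, -0.24, 0], [0.38, -0.24, 0], [0.38, -0.24, 0], [0.38, -0.24, 0]], rotation=[[0, 0, 21.4], [0, 0, 21.4], [0, 0, 21.4], [0, 0, 21.4], [0, 0, 21.4], [0, 0, 21.4], [0, 0, 21.4], [0, 0, 21.4], [0, 0, 21.4], [0, 0, 21.4]], claw=0.093, force=20)

```text
t: 1.55
position: [469.5, -144.8, 218.9]
ee_rot: [[1.0, 0.007, 0.002], [0.007, -1.0, 0.002], [0.002, -0.002, -1.0]]
force: [0.1, -0.3, -0.7]
opening: 1.002
gripper_force: 0.0
```

```bash
cat >> h.py <<'E'
def wrist():
    s=manip.observe(); d=manip.get_image("wrist")
    T=np.eye(4); T[:3,:3]=s["ee_rot"]; T[:3,3]=s["position"]; d["M"]=T@d["mount"]
    return s,d,cloud(d)
def see(name,cam,d,P,lo,hi,near=None):
    "min enclosing circle, in world, of the mask points with z in [lo,hi]"
    for o in manip.outline_of(cam,name)[:3]:
        m=o["mask"]&(d["depth"]>0)&(P[...,2]>lo)&(P[...,2]<hi); q=P[m]
        if len(q)<8: print(name,round(o["score"],2),"few",len(q)); continue
        c,r=cv2.minEnclosingCircle(q[:,:2].astype(np.float32)); 
        a=[np.mean(np.percentile(q[:,i],[2,98])) for i in (0,1)]
        print(name,round(o["score"],2),np.round(o["centre"]),len(q),"circ",np.round(c,1),round(r,1),"mid",np.round(a,1),"mean",np.round(q.mean(0),1))
E
python3 - <<'E'
from h import *
s,d,P=wrist(); cv2.imwrite("pics/w1.png",d["img"]); print(s["position"],np.round(d["mount"],3),d["fx"])
see("blue_arbor","wrist",d,P,13,20.5); see("blue_arbor","wrist",d,P,21.5,27);see("blue_arbor","wrist",d,P,40,100)
see("jar","wrist",d,P,58,70)
E
```

```text
[ 469.47911152 -144.84054241  218.86772214] [[ 0.00000e+00  9.65000e-01  2.63000e-01  7.31100e+01]
 [ 1.00000e+00  0.00000e+00 -1.00000e-03 -5.72000e-01]
 [-1.00000e-03  2.63000e-01 -9.65000e-01 -1.66595e+02]
 [ 0.00000e+00  0.00000e+00  0.00000e+00  1.00000e+00]] 302.50255606495074
blue_arbor 0.71 [330. 179.] 2032 circ [ 466.8 -153.5] 35.7 mid [ 467.4 -153.8] mean [ 468.5 -153.5   18.4]
blue_arbor 0.71 [330. 179.] 308 circ [ 466.6 -153.5] 14.9 mid [ 468.  -153.4] mean [ 469.3 -153.1   24.5]
blue_arbor 0.71 [330. 179.] 147 circ [ 466.7 -153.3] 5.9 mid [ 467.8 -152.9] mean [ 469.2 -153.    69. ]
jar 0.56 [216. 181.] 1472 circ [466.7 -18.7] 24.1 mid [467.  -19.4] mean [467.4 -19.4  62.2]
```

View pics/w1.png

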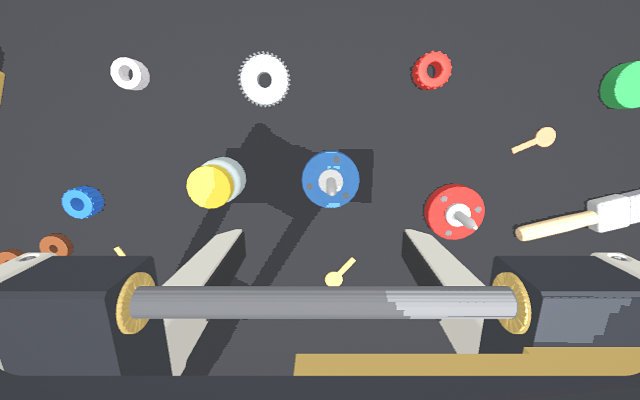

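The wrist picture shows the blue arbor at (330,180), the red arbor at (457,212), the toothed cutter at (264,80), the spacer at (129,73) and the red collar at (432,70), all clearly. I'll measure them all from here.

Run:
```python
from h import *
s,d,P=wrist(); print(s["position"])
see("red_arbor","wrist",d,P,13,20.5);see("red_arbor","wrist",d,P,21.5,27);see("red_arbor","wrist",d,P,35,75)
see("spacer","wrist",d,P,18,24);see("cutter","wrist",d,P,10,16);see("blue_collar","wrist",d,P,20,26);see("red_collar","wrist",d,P,20,26)
```

```text
[ 466.34402869 -150.98717044  218.62509128]
red_arbor 0.76 [449. 206.] 1824 circ [ 425.3 -314.4] 36.2 mid [ 426.1 -313.3] mean [ 427.8 -311.2   18.5]
red_arbor 0.76 [449. 206.] 315 circ [ 425.3 -314.4] 15.4 mid [ 425.1 -313.8] mean [ 426.8 -311.7   24.5]
red_arbor 0.76 [449. 206.] 186 circ [ 425.1 -313.7] 5.8 mid [ 425.7 -312.6] mean [ 426.7 -311.5   53.5]
spacer 0.89 [119.  73.] 531 circ [588.2  78.2] 16.5 mid [588.2  78. ] mean [588.3  77.6  20. ]
cutter 0.82 [256.  71.] 1898 circ [583.2 -75.8] 29.9 mid [583.4 -75.7] mean [583.6 -75.8  12.5]
blue_collar 0.9 [ 77. 204.] 576 circ [434.6 163.3] 20.1 mid [435. 163.] mean [435.3 162.8  21.8]
red_collar 0.93 [428.  67.] 803 circ [ 594.  -267.2] 19.9 mid [ 593.8 -266.9] mean [ 594.  -266.7   22.4]
```

>>> move_arm(travel=[[0.122, -0.229, 0.14], [0.122, -0.229, 0.14], [0.122, -0.229, 0.14], [0.122, -0.229, 0.14], [0.122, -0.229, 0.14], [0.122, -0.229, 0.14], [0.122, -0.229, 0.14], [0.122, -0.229, 0.14], [0.122, -0.229, 0.14], [0.122, -0.229, 0.14]], rotation=[[0, 0, 0], [0, 0, 0], [0, 0, 0], [0, 0, 0], [0, 0, 0], [0, 0, 0], [0, 0, 0], [0, 0, 0], [0, 0, 0], [0, 0, 0]])

```text
t: 3.2
position: [589.2, 77.9, 79.8]
ee_rot: [[1.0, -0.001, 0.002], [-0.001, -1.0, -0.0], [0.002, 0.0, -1.0]]
force: [0.9, -0.2, -0.3]
opening: 1.002
gripper_force: 0.0
```

Run:
```python
from h import *
s,d,P=wrist(); print(s["position"],np.round(s["ee_rot"],4).tolist(),s["joint_positions"])
see("spacer","wrist",d,P,18,24);see("cutter","wrist",d,P,10,16)
```

```text
[589.18867898  77.86064325  79.79239379] [[1.0, -0.0013, 0.0016], [-0.0013, -1.0, -0.0003], [0.0016, 0.0003, -1.0]] [-3.20818850e+00  2.62567282e+01  9.19429893e+01 -1.55924187e-02
  6.17078739e+01  8.68756653e+01]
spacer 0.71 [317. 216.] 987 circ [588.7  79.5] 16.8 mid [589.1  79.8] mean [589.4  79.7  20.2]
cutter 0.97 [517. 214.] 3615 circ [583.7 -74.8] 30.8 mid [583.9 -74.6] mean [584.6 -74.3  12.5]
```

>>> move_arm(travel=[[0, -0.0015, 0.05], [0, -0.0015, 0.076], [0, -0.0015, 0.076], [0, -0.0015, 0.076]], rotation=[[0, 0, 0], [0, 0, 0], [0, 0, 0], [0, 0, 0]], claw=0.06)

```text
t: 3.75
position: [589.0, 80.1, 2.9]
ee_rot: [[1.0, -0.001, 0.0], [-0.001, -1.0, -0.0], [0.0, 0.0, -1.0]]
force: [-1.1, 0.1, 0.7]
opening: 0.707
gripper_force: 0.0
```

>>> move_arm(travel=[[0, 0, 0], [0, 0, 0], [0, 0, 0], [0, 0, 0], [0, 0, 0]], rotation=[[0, 0, 0], [0, 0, 0], [0, 0, 0], [0, 0, 0], [0, 0, 0]], claw=0.02)

```text
t: 4.25
position: [589.0, 80.7, 2.9]
ee_rot: [[1.0, 0.0, 0.0], [0.0, -1.0, -0.0], [0.0, 0.0, -1.0]]
force: [-0.7, -0.1, 1.9]
opening: 0.348
gripper_force: 20.0
```

>>> move_arm(travel=[[0, 0, -0.05], [0, 0, -0.1], [0, 0, -0.127], [-0.122, 0.234, -0.127], [-0.122, 0.234, -0.127], [-0.122, 0.234, -0.127], [-0.122, 0.234, -0.127], [-0.122, 0.234, -0.127], [-0.122, 0.234, -0.127], [-0.122, 0.234, -0.127]], rotation=[[0, 0, 0], [0, 0, 0], [0, 0, 0], [0, 0, 0], [0, 0, 0], [0, 0, 0], [0, 0, 0], [0, 0, 0], [0, 0, 0], [0, 0, 0]])

```text
t: 5.25
position: [466.2, -155.0, 129.7]
ee_rot: [[1.0, -0.004, 0.0], [-0.004, -1.0, -0.0], [0.0, 0.0, -1.0]]
force: [-0.1, 0.7, -0.7]
opening: 0.355
gripper_force: 20.0
```

Run:
```python
from h import *
s,d,P=wrist(); s,d,P=wrist(); print(s["position"],s["opening"],s["gripper_force"]); cv2.imwrite("pics/w2.png",d["img"])
see("blue_arbor","wrist",d,P,13,20.5); see("blue_arbor","wrist",d,P,21.5,27);see("blue_arbor","wrist",d,P,40,95)
see("spacer","wrist",d,P,130,160)
```

```text
[ 466.88384165 -153.68299237  129.71404104] 0.34936717521427046 19.999666018411517
blue_arbor 0.84 [322. 191.] 3030 circ [ 466.6 -153.4] 35.7 mid [ 471.  -153.4] mean [ 472.6 -153.4   18.4]
blue_arbor 0.84 [322. 191.] 519 circ [ 466.5 -153.3] 14.9 mid [ 468.  -153.2] mean [ 469.5 -153.3   24.4]
blue_arbor 0.84 [322. 191.] 287 circ [ 466.6 -153.3] 5.9 mid [ 468.9 -153.2] mean [ 469.9 -153.2   66.9]
spacer 0.61 [320. 257.] 2924 circ [ 466.3 -153.1] 17.2 mid [ 467.3 -153.3] mean [ 468.2 -153.3  144.4]
```

View pics/w2.png

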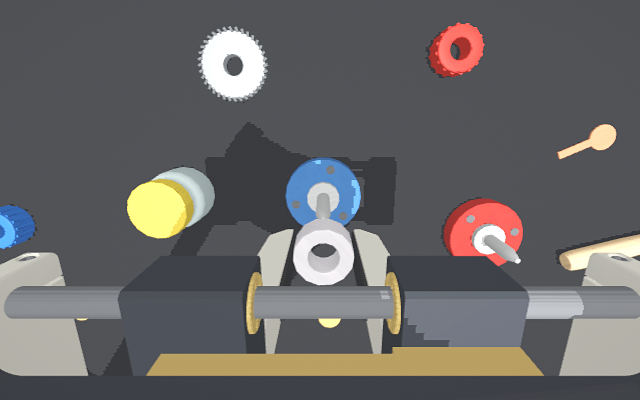

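The spacer at (323,250) sits over the spindle, centred to within 0.5 mm, so I lower it.

>>> move_arm(travel=[[0, 0, 0.025], [0, 0, 0.045], [0, 0, 0.06], [0, 0, 0.075], [0, 0, 0.085], [0, 0, 0.093], [0, 0, 0.099], [0, 0, 0.102], [0, 0, 0.1025], [0, 0, 0.1025]], rotation=[[0, 0, 0], [0, 0, 0], [0, 0, 0], [0, 0, 0], [0, 0, 0], [0, 0, 0], [0, 0, 0], [0, 0, 0], [0, 0, 0], [0, 0, 0]])

```text
t: 6.55
position: [467.2, -153.5, 27.4]
ee_rot: [[1.0, 0.0, 0.001], [0.0, -1.0, -0.0], [0.001, 0.0, -1.0]]
force: [0.6, 0.1, -1.3]
opening: 0.353
gripper_force: 20.0
```

>>> move_arm(travel=[[0, 0, 0.0003], [0, 0, 0.0003], [0, 0, 0.0003]], rotation=[[0, 0, 0], [0, 0, 0], [0, 0, 0]], claw=0.06)

```text
t: 6.85
position: [467.1, -153.5, 27.1]
ee_rot: [[1.0, 0.0, 0.0], [0.0, -1.0, -0.0], [0.0, 0.0, -1.0]]
force: [-0.1, -0.7, -0.8]
opening: 0.563
gripper_force: 0.0
```

>>> move_arm(travel=[[0, 0, -0.05], [0, 0, -0.085], [0, 0, -0.085], [0.117, -0.079, -0.085], [0.117, -0.079, -0.085], [0.117, -0.079, -0.085], [0.117, -0.079, -0.085], [0.117, -0.079, -0.065], [0.117, -0.079, -0.055], [0.117, -0.079, -0.055]], rotation=[[0, 0, 0], [0, 0, 0], [0, 0, 0], [0, 0, 0], [0, 0, 0], [0, 0, 0], [0, 0, 0], [0, 0, 0], [0, 0, 0], [0, 0, 0]], claw=0.085)

```text
t: 7.85
position: [581.6, -74.1, 79.6]
ee_rot: [[1.0, -0.0, -0.005], [-0.0, -1.0, 0.001], [-0.005, -0.001, -1.0]]
force: [-0.8, 0.7, -0.1]
opening: 0.914
gripper_force: 0.0
```

Run:
```python
from h import *
s,d,P=wrist(); s,d,P=wrist(); print(s["position"],s["opening"])
see("cutter","wrist",d,P,10,16)
d=manip.get_image("top"); P=cloud(d); see("spacer","top",d,P,10,100); see("blue_arbor","top",d,P,10,22)
```

```text
[582.47154134 -74.4763165   80.73320126] 0.9174985252706901
cutter 0.74 [328. 197.] 3443 circ [583.5 -75.1] 30.2 mid [584.  -75.1] mean [584.6 -75.   12.4]
blue_arbor 0.67 [193. 220.] 385 circ [434.6 319.3] 28.2 mid [435.  318.5] mean [434.8 318.3  16.2]
blue_arbor 0.53 [404. 209.] 106 circ [ 459.  -172.8] 23.7 mid [ 459.7 -175.5] mean [ 458.8 -176.1   18.3]
```

>>> move_arm(travel=[[-0.0005, 0.0005, 0.05], [-0.0005, 0.0005, 0.0795], [-0.0005, 0.0005, 0.0795], [-0.0005, 0.0005, 0.0795]], rotation=[[0, 0, 0], [0, 0, 0], [0, 0, 0], [0, 0, 0]], claw=0.075, force=35)

```text
t: 8.55
position: [583.8, -75.1, 2.6]
ee_rot: [[1.0, 0.0, 0.001], [0.0, -1.0, -0.0], [0.001, 0.0, -1.0]]
force: [0.4, 0.3, -0.4]
opening: 0.81
gripper_force: 0.0
```

>>> move_arm(travel=[[0, 0, 0], [0, 0, 0], [0, 0, 0], [0, 0, 0], [0, 0, 0]], rotation=[[0, 0, 0], [0, 0, 0], [0, 0, 0], [0, 0, 0], [0, 0, 0]], claw=0.045)

```text
t: 9.05
position: [583.6, -74.9, 2.7]
ee_rot: [[1.0, 0.0, 0.0], [0.0, -1.0, -0.0], [0.0, 0.0, -1.0]]
force: [-0.6, -1.1, 2.9]
opening: 0.595
gripper_force: 35.0
```

>>> move_arm(travel=[[0, 0, -0.04], [0, 0, -0.08], [0, 0, -0.12], [0, 0, -0.127], [-0.117, 0.0785, -0.127], [-0.117, 0.0785, -0.127], [-0.117, 0.0785, -0.127], [-0.117, 0.0785, -0.127], [-0.117, 0.0785, -0.127], [-0.117, 0.0785, -0.127]], rotation=[[0, 0, 0], [0, 0, 0], [0, 0, 0], [0, 0, 0], [0, 0, 0], [0, 0, 0], [0, 0, 0], [0, 0, 0], [0, 0, 0], [0, 0, 0]])

```text
t: 10.05
position: [467.0, -153.0, 128.8]
ee_rot: [[1.0, 0.0, -0.0], [0.0, -1.0, 0.001], [-0.0, -0.001, -1.0]]
force: [-0.2, 0.2, -2.4]
opening: 0.596
gripper_force: 35.0
```

Run:
```python
from h import *
s,d,P=wrist(); s,d,P=wrist(); print(s["position"],s["opening"],s["gripper_force"]); cv2.imwrite("pics/w3.png",d["img"])
see("blue_arbor","wrist",d,P,13,20.5); see("blue_arbor","wrist",d,P,55,95); see("spacer","wrist",d,P,38,52)
see("cutter","wrist",d,P,130,160)
```

```text
[ 467.20479756 -152.82433114  128.89363503] 0.595791996357697 34.999625463970006
spacer 0.88 [322. 192.] 316 circ [ 474.5 -153.1] 14.8 mid [ 477.3 -153.3] mean [ 478.  -153.8   43.8]
cutter 0.56 [325. 233.] 6866 circ [ 467.2 -152.1] 30.6 mid [ 470.6 -152.5] mean [ 470.8 -152.5  138.2]
```

View pics/w3.png

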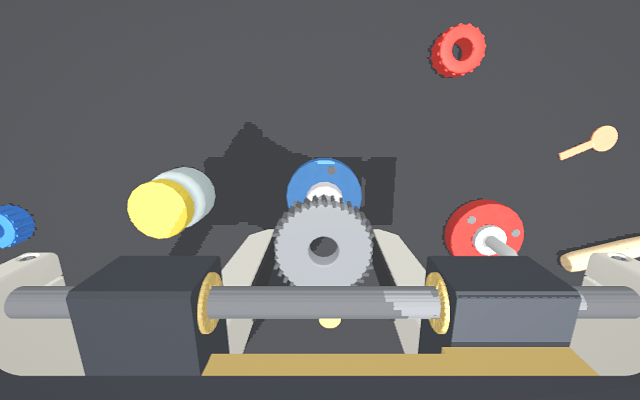

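The cutter is gripped flat at (325,245), with the spacer home on the arbor behind it at (322,192). I'll shift by under 1 mm and lower.

>>> move_arm(travel=[[-0.0005, 0.0008, 0.012], [-0.0005, 0.0008, 0.03], [-0.0005, 0.0008, 0.045], [-0.0005, 0.0008, 0.058], [-0.0005, 0.0008, 0.068], [-0.0005, 0.0008, 0.075], [-0.0005, 0.0008, 0.079], [-0.0005, 0.0008, 0.081], [-0.0005, 0.0008, 0.0817], [-0.0005, 0.0008, 0.0817]], rotation=[[0, 0, 0], [0, 0, 0], [0, 0, 0], [0, 0, 0], [0, 0, 0], [0, 0, 0], [0, 0, 0], [0, 0, 0], [0, 0, 0], [0, 0, 0]])

```text
t: 11.35
position: [466.3, -154.3, 48.0]
ee_rot: [[1.0, 0.0, 0.001], [0.0, -1.0, -0.0], [0.001, 0.0, -1.0]]
force: [-0.1, 0.5, -1.5]
opening: 0.593
gripper_force: 35.0
```

>>> move_arm(travel=[[0, 0, 0.0005], [0, 0, 0.001], [0, 0, 0.001]], rotation=[[0, 0, 0], [0, 0, 0], [0, 0, 0]])

```text
t: 11.65
position: [466.0, -154.2, 46.8]
ee_rot: [[1.0, 0.0, 0.0], [0.0, -1.0, -0.0], [0.0, 0.0, -1.0]]
force: [0.6, 0.7, -1.7]
opening: 0.596
gripper_force: 35.0
```

>>> move_arm(travel=[[0, 0, 0], [0, 0, 0], [0, 0, 0]], rotation=[[0, 0, 0], [0, 0, 0], [0, 0, 0]], claw=0.08)

```text
t: 11.95
position: [466.2, -154.3, 46.9]
ee_rot: [[1.0, 0.0, 0.001], [0.0, -1.0, -0.0], [0.001, 0.0, -1.0]]
force: [-0.4, -0.1, 0.0]
opening: 0.802
gripper_force: 0.0
```

>>> move_arm(travel=[[0, 0, -0.045], [0, 0, -0.075], [0, 0, -0.075], [-0.032, -0.3175, -0.075], [-0.032, -0.3175, -0.075], [-0.032, -0.3175, -0.075], [-0.032, -0.3175, -0.075], [-0.032, -0.3175, -0.075], [-0.032, -0.3175, -0.075], [-0.032, -0.3175, -0.075]], rotation=[[0, 0, 0], [0, 0, 0], [0, 0, 0], [0, 0, 0], [0, 0, 0], [0, 0, 0], [0, 0, 0], [0, 0, 0], [0, 0, 0], [0, 0, 0]])

```text
t: 12.95
position: [432.2, 167.0, 120.9]
ee_rot: [[1.0, 0.003, -0.001], [0.003, -1.0, 0.001], [-0.001, -0.001, -1.0]]
force: [1.0, -0.8, -0.1]
opening: 0.86
gripper_force: 0.0
```

Run:
```python
from h import *
s,d,P=wrist(); s,d,P=wrist(); print(s["position"],s["opening"])
see("blue_collar","wrist",d,P,20,26)
d=manip.get_image("top"); P=cloud(d); cv2.imwrite("pics/t2.png",cv2.resize(d["img"][170:270,330:500],(680,400)))
see("cutter","top",d,P,40,70); see("blue_arbor","top",d,P,10,22)
```

```text
[432.20261998 167.86618585 120.94239566] 0.8608614497277561
blue_collar 0.69 [325. 200.] 1054 circ [434.8 164.4] 19.8 mid [435.3 164.1] mean [435.4 164.4  22.2]
blue_collar 0.64 [207.  24.] 3088 circ [579.1 263.6] 31.3 mid [572.8 263.5] mean [575.2 262.8  22.4]
blue_arbor 0.53 [385. 214.] 156 circ [ 462.5 -145.5] 32.9 mid [ 459.5 -139.6] mean [ 453.8 -132.6   17.8]
blue_arbor 0.46 [461. 220.] 634 circ [ 425.6 -312. ] 36.0 mid [ 425.9 -311.6] mean [ 425.3 -310.5   17.9]
```

View pics/t2.png

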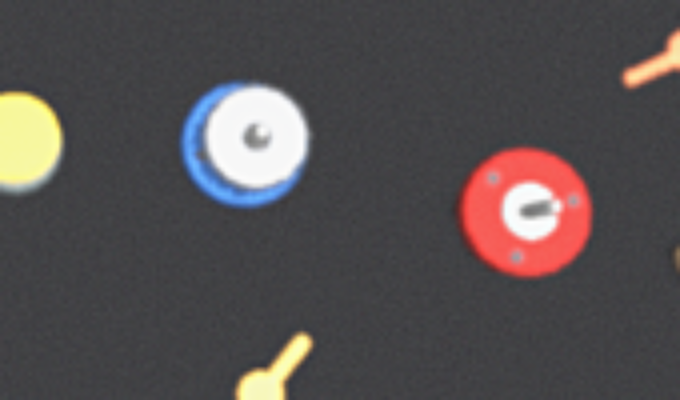

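The cutter sits concentric and flat on the blue arbor at (257,137). I'll descend in steps to the collar.

>>> move_arm(travel=[[0, 0, 0.04], [0, 0, 0.07], [0, 0, 0.07], [0, 0, 0.07]], rotation=[[0, 0, 0], [0, 0, 0], [0, 0, 0], [0, 0, 0]], claw=0.065)

```text
t: 13.65
position: [434.0, 162.3, 51.7]
ee_rot: [[1.0, -0.002, -0.001], [-0.002, -1.0, -0.0], [-0.001, 0.0, -1.0]]
force: [0.6, 0.4, 1.2]
opening: 0.697
gripper_force: 0.0
```

>>> move_arm(travel=[[0.0006, -0.0012, 0.03], [0.0006, -0.0012, 0.0487], [0.0006, -0.0012, 0.0487], [0.0006, -0.0012, 0.0487]], rotation=[[0, 0, 0], [0, 0, 0], [0, 0, 0], [0, 0, 0]], force=20)

```text
t: 14.05
position: [435.7, 164.4, 4.3]
ee_rot: [[1.0, -0.0, 0.002], [-0.0, -1.0, 0.0], [0.002, -0.0, -1.0]]
force: [-0.4, -0.3, 0.0]
opening: 0.7
gripper_force: 0.0
```

>>> move_arm(travel=[[0, 0, 0], [0, 0, 0], [0, 0, 0], [0, 0, 0], [0, 0, 0]], rotation=[[0, 0, 0], [0, 0, 0], [0, 0, 0], [0, 0, 0], [0, 0, 0]], claw=0.025)

```text
t: 14.55
position: [434.9, 164.6, 3.5]
ee_rot: [[1.0, 0.0, 0.001], [0.0, -1.0, 0.0], [0.001, -0.0, -1.0]]
force: [-1.0, 0.5, 5.5]
opening: 0.408
gripper_force: 20.0
```

>>> move_arm(travel=[[0, 0, -0.05], [0, 0, -0.1], [0, 0, -0.127], [0.0318, 0.318, -0.127], [0.0318, 0.318, -0.127], [0.0318, 0.318, -0.127], [0.0318, 0.318, -0.127], [0.0318, 0.318, -0.127], [0.0318, 0.318, -0.127], [0.0318, 0.318, -0.127]], rotation=[[0, 0, 0], [0, 0, 0], [0, 0, 0], [0, 0, 0], [0, 0, 0], [0, 0, 0], [0, 0, 0], [0, 0, 0], [0, 0, 0], [0, 0, 0]])

```text
t: 15.55
position: [466.7, -157.8, 129.9]
ee_rot: [[1.0, -0.003, 0.001], [-0.003, -1.0, -0.002], [0.001, 0.002, -1.0]]
force: [0.2, 0.6, -0.4]
opening: 0.41
gripper_force: 20.0
```

>>> move_arm(travel=[[0, 0, 0], [0, 0, 0], [0, 0, 0], [0, 0, 0]], rotation=[[0, 0, 0], [0, 0, 0], [0, 0, 0], [0, 0, 0]])

```text
t: 15.95
position: [466.2, -151.9, 129.9]
ee_rot: [[1.0, 0.002, -0.0], [0.002, -1.0, 0.0], [-0.0, -0.0, -1.0]]
force: [-1.5, -0.5, -0.3]
opening: 0.411
gripper_force: 20.0
```

Run:
```python
from h import *
s,d,P=wrist(); print(s["position"],s["opening"],s["gripper_force"]); cv2.imwrite("pics/w4.png",d["img"])
see("cutter","wrist",d,P,50,62); see("blue_arbor","wrist",d,P,13,20.5); see("blue_arbor","wrist",d,P,58,95)
see("blue_collar","wrist",d,P,130,165)
```

```text
[ 466.18068734 -151.90977757  129.91641449] 0.4108315146321726 19.999964833259583
cutter 0.63 [327. 197.] 2463 circ [ 467.  -154.2] 30.2 mid [ 473.5 -154.1] mean [ 474.6 -154.6   56.2]
blue_arbor 0.94 [323. 170.] 968 circ [ 469.4 -152.7] 34.8 mid [ 485.1 -152.1] mean [ 489.4 -150.7   18.3]
blue_arbor 0.94 [323. 170.] 142 circ [ 467.8 -153.2] 5.7 mid [ 470.  -153.3] mean [ 470.3 -153.3   70.5]
blue_collar 0.57 [324. 261.] 3826 circ [ 466.3 -151.6] 19.9 mid [ 467.8 -151.5] mean [ 468.8 -151.6  146. ]
```

View pics/w4.png

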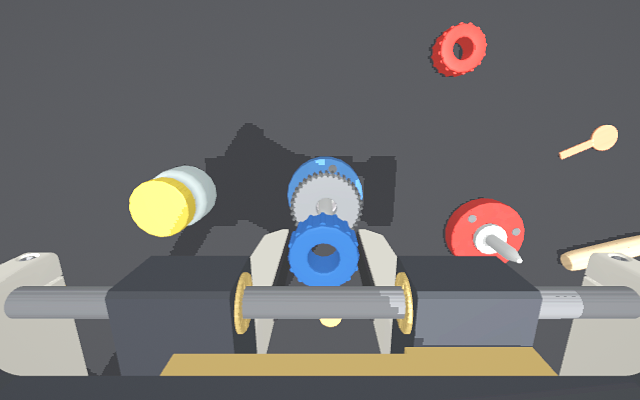

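The collar at (324,255) sits upright above the cutter and spindle. The target is right once the wobble settles, so I lower it.

>>> move_arm(travel=[[0, 0, 0.005], [0, 0, 0.015], [0, 0, 0.025], [0, 0, 0.035], [0, 0, 0.045], [0, 0, 0.055], [0, 0, 0.063], [0, 0, 0.068], [0, 0, 0.07], [0, 0, 0.07]], rotation=[[0, 0, 0], [0, 0, 0], [0, 0, 0], [0, 0, 0], [0, 0, 0], [0, 0, 0], [0, 0, 0], [0, 0, 0], [0, 0, 0], [0, 0, 0]])

```text
t: 17.2
position: [466.5, -153.5, 60.0]
ee_rot: [[1.0, 0.0, 0.0], [0.0, -1.0, -0.0], [0.0, 0.0, -1.0]]
force: [-0.1, -0.2, -0.3]
opening: 0.412
gripper_force: 20.0
```

>>> move_arm(travel=[[0, 0, 0], [0, 0, 0.0005], [0, 0, 0.0005]], rotation=[[0, 0, 0], [0, 0, 0], [0, 0, 0]])

```text
t: 17.5
position: [466.5, -153.5, 59.6]
ee_rot: [[1.0, 0.0, 0.0], [0.0, -1.0, -0.0], [0.0, 0.0, -1.0]]
force: [0.1, -0.0, -0.6]
opening: 0.409
gripper_force: 20.0
```

>>> move_arm(travel=[[0, 0, 0], [0, 0, 0], [0, 0, 0], [0, 0, -0.04], [0, 0, -0.07], [0, 0, -0.07]], rotation=[[0, 0, 0], [0, 0, 0], [0, 0, 0], [0, 0, 0], [0, 0, 0], [0, 0, 0]], claw=0.065)

```text
t: 18.1
position: [469.0, -154.9, 133.4]
ee_rot: [[1.0, 0.0, 0.007], [0.0, -1.0, -0.004], [0.007, 0.004, -1.0]]
force: [0.6, 0.8, -0.2]
opening: 0.696
gripper_force: 0.0
```

>>> move_arm(travel=[[-0.003, -0.047, 0], [-0.006, -0.094, 0], [-0.01, -0.141, 0], [-0.013, -0.188, 0], [-0.016, -0.235, 0], [-0.019, -0.282, 0], [-0.022, -0.329, 0], [-0.026, -0.376, 0], [-0.029, -0.423, 0], [-0.0315, -0.472, 0]], rotation=[[0, 0, 0], [0, 0, 0], [0, 0, 0], [0, 0, 0], [0, 0, 0], [0, 0, 0], [0, 0, 0], [0, 0, 0], [0, 0, 0], [0, 0, 0]], claw=0.085)

```text
t: 19.1
position: [433.8, 320.2, 128.6]
ee_rot: [[1.0, 0.0, -0.001], [0.0, -1.0, -0.001], [-0.001, 0.001, -1.0]]
force: [0.6, -0.4, -0.4]
opening: 0.913
gripper_force: 0.0
```

>>> move_arm(travel=[[0, 0, 0.03], [0, 0, 0.045], [0, 0, 0.045], [0, 0, 0.045], [0, 0, 0.045], [0, 0, 0.045]], rotation=[[0, 0, 0], [0, 0, 0], [0, 0, 0], [0, 0, 0], [0, 0, 0], [0, 0, 0]])

```text
t: 19.7
position: [435.6, 318.5, 85.5]
ee_rot: [[1.0, -0.001, 0.002], [-0.001, -1.0, 0.001], [0.002, -0.001, -1.0]]
force: [-0.0, 0.6, 0.7]
opening: 0.914
gripper_force: 0.0
```

Run:
```python
from h import *
s,d,P=wrist(); print(s["position"],s["opening"])
see("wheel","wrist",d,P,8,20)
d=manip.get_image("top"); P=cloud(d); a=d["img"]; print(d["depth"].shape)
cv2.imwrite("pics/t3.png",np.vstack([cv2.resize(a[165:265,330:500],(510,300)),cv2.resize(cv2.resize(manip.get_image("wrist")["img"],(510,319))[:290],(510,290))]))
see("blue_collar","top",d,P,60,90);see("cutter","top",d,P,40,75)
```

```text
[435.60952142 318.49326265  85.45804191] 0.9142973799271902
wheel 0.87 [322. 201.] 3226 circ [435.1 318.4] 28.1 mid [436.2 318.7] mean [436.7 318.7  16.1]
wheel 0.45 [360. 283.] 45 circ [361.9 284.3] 8.6 mid [363.1 284.4] mean [363.2 284.7   9.9]
(400, 640)
blue_collar 0.72 [391. 198.] 204 circ [ 467.2 -150.9] 18.9 mid [ 466.4 -150.7] mean [ 466.7 -150.5   76.9]
cutter 0.74 [390. 213.] 267 circ [ 466.4 -152.6] 30.1 mid [ 466.7 -152.1] mean [ 463.2 -149.3   55.7]
```

View pics/t3.png

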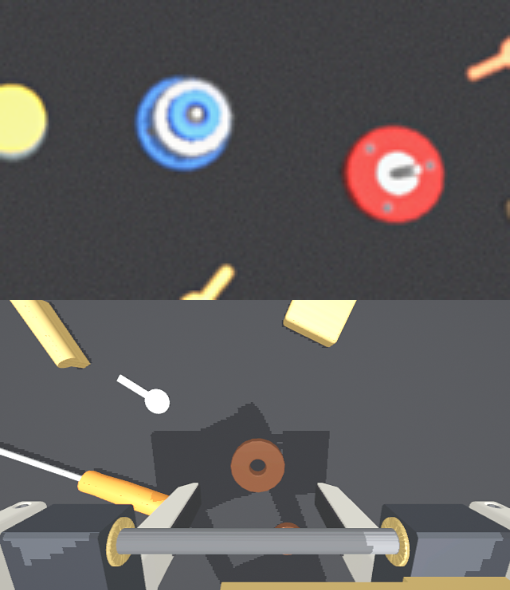

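The blue stack is complete and concentric at (193,115). In the wrist view the gripper is centred on the large brown wheel at (258,465), and the screwdriver is well clear.

>>> move_arm(travel=[[-0.0005, 0, 0.045], [-0.0005, 0, 0.0825], [-0.0005, 0, 0.0825], [-0.0005, 0, 0.0825]], rotation=[[0, 0, 0], [0, 0, 0], [0, 0, 0], [0, 0, 0]], claw=0.075, force=25)

```text
t: 20.4
position: [434.4, 318.6, 1.8]
ee_rot: [[1.0, 0.0, -0.0], [0.0, -1.0, -0.0], [-0.0, 0.0, -1.0]]
force: [-0.5, 1.2, 0.2]
opening: 0.804
gripper_force: 0.0
```

>>> move_arm(travel=[[0, 0, 0], [0, 0, 0], [0, 0, 0], [0, 0, 0], [0, 0, 0]], rotation=[[0, 0, 0], [0, 0, 0], [0, 0, 0], [0, 0, 0], [0, 0, 0]], claw=0.045)

```text
t: 20.9
position: [434.2, 318.6, 2.1]
ee_rot: [[1.0, 0.0, 0.0], [0.0, -1.0, 0.0], [0.0, -0.0, -1.0]]
force: [-0.8, -1.0, 1.0]
opening: 0.597
gripper_force: 25.0
```

>>> move_arm(travel=[[0, 0, -0.045], [0, 0, -0.09], [0, 0, -0.125], [0, 0.04, -0.148], [-0.001, 0.085, -0.148], [-0.002, 0.13, -0.148], [-0.003, 0.175, -0.148], [-0.004, 0.22, -0.148], [-0.005, 0.265, -0.148], [-0.006, 0.31, -0.148]], rotation=[[0, 0, 0], [0, 0, 0], [0, 0, 0], [0, 0, 0], [0, 0, 0], [0, 0, 0], [0, 0, 0], [0, 0, 0], [0, 0, 0], [0, 0, 0]])

```text
t: 21.9
position: [427.8, 6.9, 150.1]
ee_rot: [[1.0, 0.001, 0.0], [0.001, -1.0, -0.0], [0.0, 0.0, -1.0]]
force: [0.4, -0.4, -0.3]
opening: 0.593
gripper_force: 25.0
```

>>> move_arm(travel=[[-0.001, 0.045, 0], [-0.001, 0.09, 0], [-0.002, 0.135, 0], [-0.002, 0.18, 0], [-0.003, 0.225, 0], [-0.004, 0.27, 0], [-0.004, 0.3, 0], [-0.004, 0.316, 0], [-0.004, 0.323, 0], [-0.004, 0.323, 0]], rotation=[[0, 0, 0], [0, 0, 0], [0, 0, 0], [0, 0, 0], [0, 0, 0], [0, 0, 0], [0, 0, 0], [0, 0, 0], [0, 0, 0], [0, 0, 0]])

```text
t: 22.9
position: [424.3, -314.1, 149.7]
ee_rot: [[1.0, -0.0, -0.0], [-0.0, -1.0, 0.001], [-0.0, -0.001, -1.0]]
force: [0.0, -0.1, -0.5]
opening: 0.593
gripper_force: 25.0
```

>>> move_arm(travel=[[0, 0, 0.02], [0, 0, 0.03], [0, 0, 0.03], [0, 0, 0.03], [0, 0, 0.03]], rotation=[[0, 0, 0], [0, 0, 0], [0, 0, 0], [0, 0, 0], [0, 0, 0]])

```text
t: 23.4
position: [424.9, -314.3, 120.7]
ee_rot: [[1.0, 0.001, 0.001], [0.001, -1.0, -0.001], [0.001, 0.001, -1.0]]
force: [0.8, -0.4, 0.1]
opening: 0.595
gripper_force: 25.0
```

Run:
```python
from h import *
s,d,P=wrist(); print(s["position"],s["opening"],s["gripper_force"]); cv2.imwrite("pics/w5.png",d["img"])
see("red_arbor","wrist",d,P,13,20.5); see("red_arbor","wrist",d,P,21.5,27); see("red_arbor","wrist",d,P,35,75)
see("wheel","wrist",d,P,120,150)
```

```text
[ 424.9189265  -314.26294855  120.68800783] 0.5949554765968459 24.999692514538765
red_arbor 0.85 [324. 186.] 2329 circ [ 424.9 -314.2] 35.8 mid [ 437.8 -314.1] mean [ 439.4 -314.1   18.4]
red_arbor 0.85 [324. 186.] 342 circ [ 427.2 -314.4] 14.2 mid [ 432.6 -314.4] mean [ 432.4 -314.3   24.4]
red_arbor 0.85 few 0
wheel 0.86 [326. 239.] 6831 circ [ 426.1 -314. ] 27.8 mid [ 429.9 -314. ] mean [ 430.  -314.   134.1]
```

View pics/w5.png

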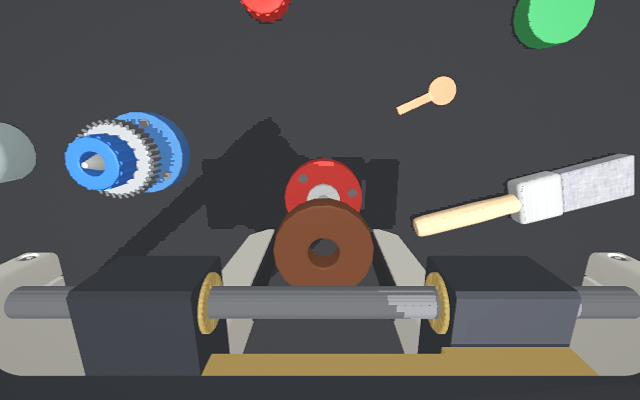

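The wheel at (324,250) is upright and aligned over the red arbor, with the brush well clear. The blue stack at (110,160) looks tight. I'll lower the wheel.

>>> move_arm(travel=[[-0.0008, 0, 0.02], [-0.0008, 0, 0.035], [-0.0008, 0, 0.05], [-0.0008, 0, 0.065], [-0.0008, 0, 0.077], [-0.0008, 0, 0.085], [-0.0008, 0, 0.09], [-0.0008, 0, 0.0928], [-0.0008, 0, 0.0935], [-0.0008, 0, 0.0935]], rotation=[[0, 0, 0], [0, 0, 0], [0, 0, 0], [0, 0, 0], [0, 0, 0], [0, 0, 0], [0, 0, 0], [0, 0, 0], [0, 0, 0], [0, 0, 0]])

```text
t: 24.65
position: [423.9, -314.7, 26.8]
ee_rot: [[1.0, 0.0, 0.0], [0.0, -1.0, -0.001], [0.0, 0.001, -1.0]]
force: [-0.7, -0.2, -1.3]
opening: 0.594
gripper_force: 25.0
```

>>> move_arm(travel=[[0, 0, 0], [0, 0, 0]], rotation=[[0, 0, 0], [0, 0, 0]])

```text
t: 24.85
position: [423.9, -314.7, 26.9]
ee_rot: [[1.0, 0.0, 0.001], [0.0, -1.0, -0.001], [0.001, 0.001, -1.0]]
force: [0.7, 0.3, -0.5]
opening: 0.591
gripper_force: 25.0
```

>>> move_arm(travel=[[0, 0, 0.0005], [0, 0, 0.0005]], rotation=[[0, 0, 0], [0, 0, 0]])

```text
t: 25.05
position: [423.7, -314.5, 26.1]
ee_rot: [[1.0, 0.0, 0.0], [0.0, -1.0, -0.0], [0.0, 0.0, -1.0]]
force: [-0.4, 0.5, -0.0]
opening: 0.591
gripper_force: 25.0
```

>>> move_arm(travel=[[0, 0, 0], [0, 0, 0], [0, 0, 0], [0, 0, -0.04], [0, 0, -0.08], [0, 0, -0.085]], rotation=[[0, 0, 0], [0, 0, 0], [0, 0, 0], [0, 0, 0], [0, 0, 0], [0, 0, 0]], claw=0.077)

```text
t: 25.65
position: [425.9, -316.8, 115.6]
ee_rot: [[1.0, 0.0, 0.006], [0.0, -1.0, -0.006], [0.006, 0.006, -1.0]]
force: [0.8, -0.7, 0.6]
opening: 0.828
gripper_force: 0.0
```

>>> move_arm(travel=[[0.045, -0.012, 0], [0.09, -0.025, 0], [0.135, -0.037, 0], [0.165, -0.047, 0], [0.17, -0.0475, 0.02], [0.17, -0.0475, 0.03], [0.17, -0.0475, 0.03], [0.17, -0.0475, 0.03], [0.17, -0.0475, 0.03]], rotation=[[0, 0, 0], [0, 0, 0], [0, 0, 0], [0, 0, 0], [0, 0, 0], [0, 0, 0], [0, 0, 0], [0, 0, 0], [0, 0, 0]])

```text
t: 26.55
position: [593.3, -267.6, 81.8]
ee_rot: [[1.0, -0.001, 0.001], [-0.001, -1.0, -0.001], [0.001, 0.001, -1.0]]
force: [0.1, 0.1, -0.1]
opening: 0.83
gripper_force: 0.0
```

Run:
```python
from h import *
s,d,P=wrist(); print(s["position"],s["opening"])
see("red_collar","wrist",d,P,18,28)
d=manip.get_image("top"); P=cloud(d); see("wheel","top",d,P,8,60)
```

```text
[ 593.28406069 -267.63527465   81.75853148] 0.8297457511728613
red_collar 0.62 [322. 214.] 1464 circ [ 594.2 -267.2] 19.9 mid [ 594.8 -267.3] mean [ 595.1 -267.3   22.1]
```

>>> move_arm(travel=[[0.0007, 0, 0.045], [0.0007, 0, 0.0785], [0.0007, 0, 0.0785], [0.0007, 0, 0.0785]], rotation=[[0, 0, 0], [0, 0, 0], [0, 0, 0], [0, 0, 0]], claw=0.065, force=20)

```text
t: 27.15
position: [594.4, -267.1, 2.7]
ee_rot: [[1.0, 0.0, 0.0], [0.0, -1.0, -0.0], [0.0, 0.0, -1.0]]
force: [-0.5, 0.3, -0.7]
opening: 0.701
gripper_force: 0.0
```

>>> move_arm(travel=[[0, 0, 0], [0, 0, 0], [0, 0, 0], [0, 0, 0], [0, 0, 0]], rotation=[[0, 0, 0], [0, 0, 0], [0, 0, 0], [0, 0, 0], [0, 0, 0]], claw=0.025)

```text
t: 27.65
position: [594.3, -266.9, 2.6]
ee_rot: [[1.0, 0.0, 0.0], [0.0, -1.0, -0.0], [0.0, 0.0, -1.0]]
force: [-0.3, 0.3, 0.4]
opening: 0.41
gripper_force: 20.0
```

Target is TCP (425.1, -314.3), about z 118.

>>> move_arm(travel=[[0, 0, -0.045], [0, 0, -0.09], [0, 0, -0.115], [-0.045, 0.012, -0.115], [-0.09, 0.025, -0.115], [-0.135, 0.037, -0.115], [-0.165, 0.046, -0.115], [-0.169, 0.0474, -0.115], [-0.169, 0.0474, -0.115], [-0.169, 0.0474, -0.115]], rotation=[[0, 0, 0], [0, 0, 0], [0, 0, 0], [0, 0, 0], [0, 0, 0], [0, 0, 0], [0, 0, 0], [0, 0, 0], [0, 0, 0], [0, 0, 0]])

```text
t: 28.65
position: [426.4, -314.5, 117.7]
ee_rot: [[1.0, 0.0, 0.001], [0.0, -1.0, -0.0], [0.001, 0.0, -1.0]]
force: [0.8, -0.3, -0.8]
opening: 0.406
gripper_force: 20.0
```

>>> move_arm(travel=[[0, 0, 0], [0, 0, 0], [0, 0, 0]], rotation=[[0, 0, 0], [0, 0, 0], [0, 0, 0]])

```text
t: 28.95
position: [426.0, -313.9, 117.2]
ee_rot: [[1.0, 0.002, -0.0], [0.002, -1.0, 0.0], [-0.0, -0.0, -1.0]]
force: [0.9, 0.3, -0.8]
opening: 0.407
gripper_force: 20.0
```

Run:
```python
from h import *
s,d,P=wrist(); print(s["position"],s["opening"],s["gripper_force"]); cv2.imwrite("pics/w6.png",d["img"])
see("red_arbor","wrist",d,P,42,75); see("wheel","wrist",d,P,30,46)
see("red_collar","wrist",d,P,120,150)
```

```text
[ 425.98492043 -313.94443365  117.23837256] 0.4069792013054821 20.000053122639656
red_arbor 0.97 [324. 172.] 145 circ [ 426.4 -314.2] 5.7 mid [ 428.4 -314. ] mean [ 428.6 -314.2   54.8]
wheel 0.68 [324. 198.] 2154 circ [ 425.  -314.6] 27.7 mid [ 432.4 -314.4] mean [ 433.5 -314.4   40. ]
red_collar 0.62 [324. 256.] 3660 circ [ 426.1 -314. ] 20.0 mid [ 428.3 -313.5] mean [ 428.9 -313.7  134.6]
```

View pics/w6.png

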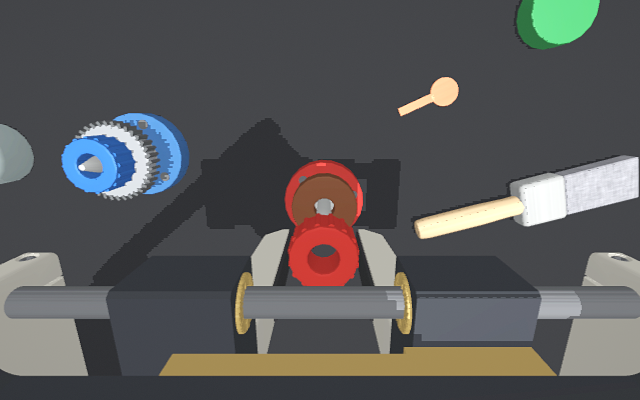

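The wheel is home with its top at 40 mm, and the collar at (324,255) is aligned over the spindle. I lower it.

>>> move_arm(travel=[[-0.0006, 0.0003, 0.01], [-0.0006, 0.0003, 0.02], [-0.0006, 0.0003, 0.03], [-0.0006, 0.0003, 0.04], [-0.0006, 0.0003, 0.05], [-0.0006, 0.0003, 0.06], [-0.0006, 0.0003, 0.068], [-0.0006, 0.0003, 0.072], [-0.0006, 0.0003, 0.074], [-0.0006, 0.0003, 0.074]], rotation=[[0, 0, 0], [0, 0, 0], [0, 0, 0], [0, 0, 0], [0, 0, 0], [0, 0, 0], [0, 0, 0], [0, 0, 0], [0, 0, 0], [0, 0, 0]])

```text
t: 30.15
position: [424.7, -314.7, 43.4]
ee_rot: [[1.0, 0.0, -0.0], [0.0, -1.0, -0.0], [-0.0, 0.0, -1.0]]
force: [0.5, -0.2, -0.1]
opening: 0.407
gripper_force: 20.0
```

>>> move_arm(travel=[[0, 0, 0], [0, 0, 0]], rotation=[[0, 0, 0], [0, 0, 0]])

```text
t: 30.35
position: [425.0, -314.9, 43.9]
ee_rot: [[1.0, 0.0, 0.001], [0.0, -1.0, -0.001], [0.001, 0.001, -1.0]]
force: [-0.0, -0.5, -0.1]
opening: 0.404
gripper_force: 20.0
```

>>> move_arm(travel=[[0, 0, 0.0007], [0, 0, 0.0007], [0, 0, 0.0007]], rotation=[[0, 0, 0], [0, 0, 0], [0, 0, 0]])

```text
t: 30.65
position: [424.8, -314.7, 42.8]
ee_rot: [[1.0, 0.0, 0.0], [0.0, -1.0, -0.0], [0.0, 0.0, -1.0]]
force: [1.0, 0.1, -0.5]
opening: 0.405
gripper_force: 20.0
```

>>> move_arm(travel=[[0, 0, 0], [0, 0, 0], [0, 0, 0], [0, 0, -0.04], [0, 0, -0.08], [0, 0, -0.12], [-0.05, 0, -0.15], [-0.09, 0, -0.15], [-0.09, 0, -0.15], [-0.09, 0, -0.15]], rotation=[[0, 0, 0], [0, 0, 0], [0, 0, 0], [0, 0, 0], [0, 0, 0], [0, 0, 0], [0, 0, 0], [0, 0, 0], [0, 0, 0], [0, 0, 0]], claw=0.065)

```text
t: 31.65
position: [334.3, -315.0, 193.3]
ee_rot: [[1.0, -0.002, 0.001], [-0.002, -1.0, -0.001], [0.001, 0.001, -1.0]]
force: [0.3, -0.4, 0.7]
opening: 0.698
gripper_force: 0.0
```

Run:
```python
from h import *
s,d,P=wrist(); s,d,P=wrist(); print(s["position"],s["opening"],s["t"]); cv2.imwrite("pics/w7.png",d["img"])
see("red_arbor","wrist",d,P,13,20.5); see("wheel","wrist",d,P,34,46); see("red_collar","wrist",d,P,56,70)
see("cutter","wrist",d,P,50,60); see("blue_collar","wrist",d,P,72,84)
```

```text
[ 335.02577259 -314.9315181   192.93977578] 0.7014144215659944 31.7
red_arbor 0.92 [321. 102.] 1115 circ [ 424.8 -314.4] 35.9 mid [ 424.6 -314.3] mean [ 423.4 -313.8   18.4]
wheel 0.66 [317. 116.] 1109 circ [ 424.7 -314.6] 27.8 mid [ 424.4 -314.4] mean [ 423.9 -314.3   40.4]
red_collar 0.57 [322. 105.] 107 circ [ 424.5 -314.2] 5.5 mid [ 424.4 -314.6] mean [ 424.2 -314.4   62.5]
cutter 0.56 [169.  53.] 1607 circ [ 465.9 -154.8] 30.6 mid [ 465.7 -158.7] mean [ 463.1 -165.3   55.8]
blue_collar 0.74 few 0
blue_collar 0.69 [145.  52.] 1603 circ [ 466.4 -154.3] 20.3 mid [ 465.5 -154.8] mean [ 465.7 -155.3   77.7]
```

View pics/w7.png

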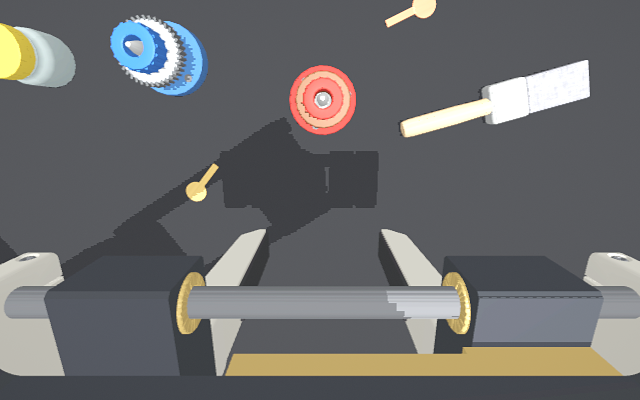

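Both stacks, red at (323,100) and blue at (150,55), are concentric and flat. Top heights measure 40 and 62 mm on red, 56 and 78 mm on blue, as required, and the gripper is clear.

```bash
python3 -c "
from rig import manip; print(manip.hand_in())"
```

```text
the job is handed in; nothing more can be done
None
```

Both arbors are dressed in the order asked, each part was lowered home by hand and released, and the job was handed in at about 32 s; the last camera readings put both stacks at the right heights, and the padlock and jar were not touched.

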